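Turn the specimen carrier and ease it into the reader bay

TASK

The carrier with the two specimen cups lies the wrong way round: turn it end for end on the table and slide it, narrow end first, into the white hooded bay, without ever pushing or squeezing it with more than 25 N in all and without tipping the cups. Push it in gently until it meets the sliding stop hidden under the hood and has just nudged that stop back by a few millimetres (at least 1, no more than 10), then let go and leave it there. Leave the other things on the table alone.

Things in the scene. Friction and masses are not known exactly. Their poses are not given: they have to be found in the camera images.
- tray: Grey carrier tray, 160 mm long, 0.15 to 0.3 kg plus cups 60 g, slides on the table at 1 to 5 N. Origin: on the centreline, underside, 90 mm from the wide end. Its x axis points to the narrow end (nose): 60 mm wide, x = 10 to 70 mm; the body is 100 mm wide, x = -90 to 10 mm. Rim walls 25 mm high; the rear wall at x = -90 mm is flat, 100 mm wide, good to push on
- tray_nose (a point): middle of the narrow end's front face (tray x = +70 mm), 12 mm above the tray's underside
- cup_nose: specimen cup, 46 mm diameter, 59 mm tall, standing loose in the 12 mm deep well of the nose (at tray x = +42 mm), floor 6 mm above the table; origin: centre of its underside, z up
- cup_body: specimen cup of the same size, standing loose in the 12 mm deep well of the wide body (at tray x = -10.5 mm); origin: centre of its underside, z up
- dock: White hooded bay with 30 mm high guide rails, fixed to the table. Origin: middle of the mouth, where the straight rails begin, at the table; x points into the bay. Front channel 106 mm wide, x = 0 to 73 mm (flared outward from x = -27 mm, there 144 mm); then one 66 mm wide with tapered lead-ins, which only the nose fits. The table is its floor. Hood: x = 75 to 165 mm, 86 mm high, 80 clear
- stop (a joint): Sliding stop hidden under the hood: a plate that resists with 8 N of steady friction (besides the tray's own), does not spring back, hard end at 22 mm. Value: metres pushed back, 0 at the start. Its place is not given: the nose's front face meets it somewhere between x = 90 and 120 mm in the bay's frame, so the tray's rear wall stays outside the straight rails
- bench_timer: bystander: round twist timer, 62 mm diameter, 44 mm high; origin: centre of its underside
- tape_roll: bystander: roll of tape, 59 mm diameter, 19 mm high; origin: centre of its underside
- slide_box: bystander: hinged slide box, 95x109x30 mm; origin: centre of its underside
- antiseptic_bottle: bystander: squeeze bottle, 41x61x99 mm; origin: centre of its underside
- forceps: bystander: steel forceps, 130 mm long, 8 mm high; origin: centre of its underside
- tray_post (a point): Top centre of the tray's round upright finger post, 22 mm diameter, at tray x = -70 mm, y = 0, 55 mm above the table. Pinched or hooked above 12 mm height, the tray can pivot about it (a pinch brakes this: turn the wrist along). Both fingers' forces add up: pinch with 10 N each at most. Dragged square to the tray's length it turns the tray about a point within 25 mm of its origin
- marker_pen: bystander: marker pen, 135 mm long, 16 mm thick; origin: centre of its underside

How it is judged:
By the outcome, as a careful person would: the job done as asked, in the order asked, and still so for the second after the job is handed in, with the robot touching nothing.
It also fails if it takes over 72 s, if anything falls off the work surface, if the arm or the gripper's body presses on something with over 40 N, if the wrist force passes 120 N, or if a joint passes its speed limit or range.

ROBOT

A 6-joint arm with a two-finger parallel gripper is mounted at the origin on a cart in front of the work surface, level with it; the furniture and walls round the work are solid. World frame = base frame: x ahead of the robot, y to its left, z up, the work surface at z = 0. Lengths are in m, angles in rad, forces in N, time in s.
With the tool pointing down it reaches from about 0.35 to 0.95 m from the base axis. Payload 17.4 kg.
Tool frame: the origin (TCP) lies midway between the tips of the shut fingers; the grasp point (between the pads) lies 19 mm behind it; z points along the fingers, y is the line along which they close (so a half turn about z gives the same grasp; the last joint's range is limited). The gripper opens to 93 mm and grips with 3 to 60 N. Pads are 15 mm wide; open, the fingers measure 128 mm over their backs; the gripper's body (75 mm by 188 mm) begins 65 mm behind the grasp point.
Start: joints at [1.279, 0.116, 1.442, -0, 1.584, -0.038], TCP at [0.169, 0.653, 0.219] pointing down, gripper open.
Joint ranges: [-2.83, 2.83], [-0.83, 2.19], [0.07, 2.5], [-1.14, 4.28], [0.01, 3], [-2.97, 2.97]. Speed limits (rad/s): [1.89, 1.89, 2.22, 3.14, 3.14, 3.14].

INTERFACE

Orientations are given as a unit quaternion [w, x, y, z].
In Python, from plant import robot, viewer gives the robot as it stands.
- The arm moves only by the tool arm_command, never from a script. Its arguments are lists of equal length, an entry for each row: "hand": the opening, from 0 (shut) to 1 (fully open); "dp": the shift along the tool's x, y, z in mm, a list of three; "spin": the turn about the tool's z in degrees. In form: {"hand": [hand, ...], "dp": [[x, y, z], ...], "spin": [spin, ...]}. A call has 1 to 5 rows; each row is the pose to reach, as a shift and turn from the pose commanded when the call began, along the tool's axes at that moment; what a row does not reach only later rows make up. A row lasts 1/10 s, in which the tool goes at most 50 mm and 8.59 degrees, less where a joint would pass 70% of its speed; a pose out of reach is approached as far as the arm can. A call with a gripper value outside its range is refused whole. The fingers move at their own pace and stop on an object; "squeeze" is the grip in N (left out, the last holds). Time passes only in rows, so rows that repeat a pose let the fingers close. It gives the time, the measured TCP pose, the force, the opening and the grip force at its end, in the units of the state.
- robot.sense(): the state, without advancing time (a new reading comes with each control period).
- viewer.snapshot(name): name is "side" or "top" or "wrist"; returns a dict with "img" (384x512x3 uint8, red, green, blue), "fx", "fy", "cx", "cy" (pixels), "extrinsics" (4x4, takes a point from camera to world coordinates); the wrist camera has in their place "hand_eye" (4x4, takes a point from camera to tool coordinates, whose origin is the TCP and whose axes are the flange's). Camera axes: x right, y up, looking along -z (the intrinsics and any distortion apply to the point x, -y, -z); pixel columns grow to the right and rows downward; lengths in m; the calibration is good to about 2 mm. A picture is of the moment at which its call begins: read the wrist's pose just before it. There is no depth.
- robot.sign_off(): hands the job in; it is judged then, once.
The state is a dict: "time_s": time; "q": joint angles; "qvel": joint speeds; "tau": joint torques, N m; "ee_pos": TCP position; "eef_rot": TCP orientation; "ft_force": force on the tool from outside, world axes, zero at the start; "ft_torque": the same for the moment, N m; "grip_width": opening from 0.0 (shut) to 1.0 (fully open); "gripper_force": force on a finger pad.
Only numpy, scipy, OpenCV 4.12 (cv2) and the standard library are available. Lean on these libraries where they do the work, as an engineer would, in place of code of your own. Each camera call takes 0.05 s, during which the arm holds its last target. There are 200 camera calls.

## Working session

There is one attempt and no reset: what is moved stays moved. The work goes in short steps, Python scripts to look and compute and a tool call to move; the robot and the scene stay as the last step left them, time stands still between calls to the robot, and variables do not carry over. Pictures are saved under pics/ and viewed, at most 10 in all, crops included, and the job is handed in when it is done.

Besides the shell and the picture viewer there is one more tool, called after ">>>" by a JSON object that holds its "fn" and its "kwargs". arm_command: Moves the arm, as the interface text tells. Its arguments: {"type":"object","properties":{"hand":{"type":"array"},"dp":{"type":"array"},"spin":{"type":"array"},"squeeze":{"type":"number"}},"required":["hand","dp","spin"]}

```bash
mkdir -p pics; ls
cat > h.py <<'E'
import numpy as np,cv2
from plant import robot,viewer
from scipy.spatial.transform import Rotation as R
def snap(n,f):
    s=robot.sense(); d=viewer.snapshot(n); cv2.imwrite('pics/'+f,d['img'][:,:,::-1]); 
    if n=='wrist':
        T=np.eye(4);q=s['eef_rot'];T[:3,:3]=R.from_quat([q[1],q[2],q[3],q[0]]).as_matrix();T[:3,3]=s['ee_pos']
        d['extrinsics']=T@np.array(d['hand_eye'])
    np.savez('pics/'+f+'.npz',**{k:np.array(v) for k,v in d.items() if k!='img'})
    return d
def p2w(f,u,v,z):
    d=np.load('pics/'+f+'.npz');E=d['extrinsics']
    r=E[:3,:3]@np.array([(u-d['cx'])/d['fx'],-(v-d['cy'])/d['fy'],-1.]);o=E[:3,3]
    return (o+r*(z-o[2])/r[2])
E
python3 - <<'E'
from h import *
d=snap('top','t0.png');print({k:v for k,v in d.items() if k!='img'})
d=snap('side','s0.png');print(d.keys(),d['extrinsics'])
print(robot.sense())
E
```

```text
pics
{'fx': 457.214883235396, 'fy': 457.214883235396, 'cx': 256.7878545731921, 'cy': 194.85406244624298, 'extrinsics': array([[ 0.12065245,  0.89676061, -0.42575038, -0.24450673],
       [-0.99265422,  0.1128663 , -0.04357509, -0.15615373],
       [ 0.00897645,  0.42788036,  0.90379081,  1.80910408],
       [ 0.        ,  0.        ,  0.        ,  1.        ]])}
dict_keys(['img', 'fx', 'fy', 'cx', 'cy', 'extrinsics']) [[-0.62998002  0.68620007 -0.36366831  0.06654309]
 [-0.77649934 -0.56451169  0.27995594  0.30480604]
 [-0.01318923  0.45875485  0.88846498  1.25379974]
 [ 0.          0.          0.          1.        ]]
{'time_s': 0.1, 'q': array([ 1.27919881e+00,  1.16461931e-01,  1.44218439e+00,  5.51881773e-06,
        1.58396626e+00, -3.77994022e-02]), 'qvel': array([-0.00134616, -0.00255119, -0.00253377, -0.00028873, -0.00064771,
        0.00096616]), 'tau': array([ 6.32143820e-04, -7.22883224e+01, -6.23865223e+01,  7.81439524e-02,
        2.27733428e-02, -9.00203713e-05]), 'ee_pos': array([0.16943921, 0.65321553, 0.21797161]), 'eef_rot': array([-8.63334704e-05,  1.26558697e-01,  9.91958989e-01, -5.02613918e-04]), 'ft_force': array([-0.08956748,  0.38056987, -0.16429828]), 'ft_torque': array([-0.03298411,  0.00671636, -0.01556052]), 'gripper_force': 0.0, 'grip_width': 1.0025256504715963}
```

View pics/t0.png

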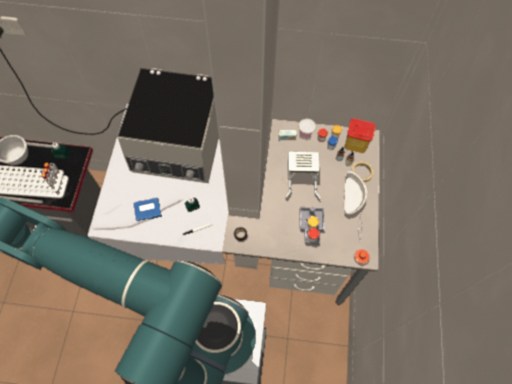

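View pics/s0.png

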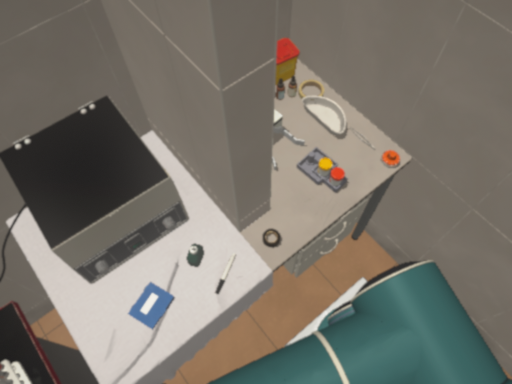

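The tray (312,225) lies with its red nose cup toward the robot. The dock (303,165) has its mouth toward the robot, and a pillar stands at its left. I'll enlarge the region.

Run:
```python
from h import *
a=cv2.imread('pics/t0.png')[110:280,220:390];b=cv2.imread('pics/s0.png')[80:250,245:415]
cv2.imwrite('pics/c0.png',np.hstack([cv2.resize(a,(400,400),interpolation=3),cv2.resize(b,(400,400),interpolation=3)]))
for n,u,v,z in [('rail L tip',289,195,.03),('rail R tip',319,195,.03),('post?',305,211,.055),('redcup',314,234,.065),('yel',313,222,.065),('red bottle',362,257,0.05),('tape',240,234,.02),('tablecorner R',378,267,0),('tab L',224,250,0),('pillar',262,217,0),('pillarL',227,217,0),('white dish',354,194,0.02)]:
    print(n,p2w('t0.png',u,v,z).round(3))
for n,u,v,z in [('red',338,174,.065),('yel',326,163,.065)]: print(n,p2w('s0.png',u,v,z).round(3))
```

```text
rail L tip [ 0.61  -0.208  0.03 ]
rail R tip [ 0.626 -0.337  0.03 ]
post? [ 0.533 -0.281  0.055]
redcup [ 0.431 -0.324  0.065]
yel [ 0.483 -0.316  0.065]
red bottle [ 0.363 -0.523  0.05 ]
tape [ 0.411 -0.022  0.02 ]
tablecorner R [ 0.346 -0.599  0.   ]
tab L [0.34  0.035 0.   ]
pillar [ 0.506 -0.104  0.   ]
pillarL [0.488 0.045 0.   ]
white dish [ 0.655 -0.488  0.02 ]
red [ 0.434 -0.318  0.065]
yel [ 0.489 -0.316  0.065]
```

View pics/c0.png

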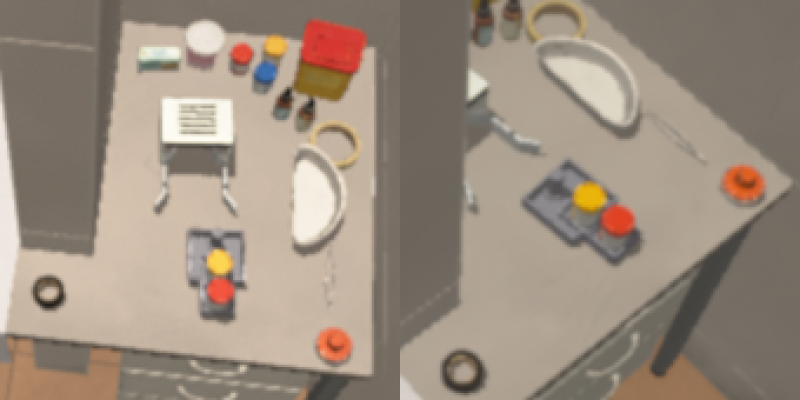

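>>> {"fn": "arm_command", "kwargs": {"hand": [0.5, 0.5, 0.5, 0.5, 0.5], "dp": [[0, -48, 0], [0, -96, 0], [0, -144, 0], [0, -192, 0], [0, -240, 0]], "spin": [0, 0, 0, 0, 0], "squeeze": 5}}

```text
time_s: 0.6
ee_pos: [0.1087, 0.4192, 0.218]
eef_rot: [-0.0, 0.127, 0.992, -0.0]
ft_force: [0.2, 0.2, 1.6]
grip_width: 0.623
gripper_force: 0.0
```

>>> {"fn": "arm_command", "kwargs": {"hand": [0.5, 0.5, 0.5, 0.5], "dp": [[-36, -17, 0], [-71, -33, 0], [-107, -50, 0], [-107, -50, 0]], "spin": [0, 0, 0, 0]}}

```text
time_s: 1.0
ee_pos: [0.2026, 0.3436, 0.2187]
eef_rot: [0.001, 0.129, 0.992, 0.0]
ft_force: [0.0, -0.1, 0.2]
grip_width: 0.502
gripper_force: 0.0
```

Tracks well. I'll continue past the pillar.

>>> {"fn": "arm_command", "kwargs": {"hand": [0.5, 0.5, 0.5, 0.5], "dp": [[-38, -20, 0], [-76, -40, 0], [-115, -61, 0], [-153, -81, 0]], "spin": [0, 0, 0, 0]}}

```text
time_s: 1.4
ee_pos: [0.3287, 0.228, 0.2186]
eef_rot: [0.0, 0.126, 0.992, 0.0]
ft_force: [1.1, 1.4, 0.1]
grip_width: 0.501
gripper_force: 0.0
```

>>> {"fn": "arm_command", "kwargs": {"hand": [0.5, 0.5, 0.5, 0.5, 0.5], "dp": [[-23, -34, 0], [-46, -68, 0], [-68, -103, 0], [-91, -137, 0], [-114, -171, 0]], "spin": [0, 0, 0, 0, 0]}}

```text
time_s: 1.9
ee_pos: [0.3956, 0.0337, 0.2186]
eef_rot: [0.0, 0.126, 0.992, 0.0]
ft_force: [0.4, 0.5, 0.4]
grip_width: 0.497
gripper_force: 0.0
```

>>> {"fn": "arm_command", "kwargs": {"hand": [0.5, 0.5, 0.5, 0.5, 0.5], "dp": [[-11, -38, 0], [-22, -75, 0], [-32, -112, 0], [-43, -150, 0], [-54, -187, 0]], "spin": [0, 0, 0, 0, 0]}}

```text
time_s: 2.4
ee_pos: [0.4007, -0.1609, 0.2186]
eef_rot: [0.0, 0.127, 0.992, 0.0]
ft_force: [1.6, 1.6, -0.1]
grip_width: 0.496
gripper_force: 0.0
```

>>> {"fn": "arm_command", "kwargs": {"hand": [0.5, 0.5, 0.5, 0.5, 0.5], "dp": [[-20, -32, -25], [-40, -64, -50], [-57, -95, -70], [-74, -126, -80], [-74, -126, -80]], "spin": [0, 0, 0, 0, 0]}}

```text
time_s: 2.9
ee_pos: [0.4418, -0.3029, 0.2988]
eef_rot: [-0.0, 0.128, 0.992, -0.0]
ft_force: [0.8, 0.9, -0.6]
grip_width: 0.499
gripper_force: 0.0
```

Run:
```python
from h import *
s=robot.sense();print(s['q'].round(2),s['ee_pos'].round(3))
d=snap('wrist','w0.png');print(d['hand_eye'],d['extrinsics'][:3,3],-d['extrinsics'][:3,2],d['fx'],[k for k in d])
```

```text
[-0.65 -0.2   1.62 -0.    1.72 -1.96] [ 0.442 -0.303  0.299]
[[-4.37826176e-04  9.61456616e-01  2.74956332e-01  7.59105083e-02]
 [ 9.99999783e-01  5.56156419e-04 -3.52398458e-04 -2.71226515e-04]
 [-4.91734557e-04  2.74956118e-01 -9.61456651e-01 -1.67200256e-01]
 [ 0.00000000e+00  0.00000000e+00  0.00000000e+00  1.00000000e+00]] [ 0.36828246 -0.28391707  0.46604405] [ 0.26588384 -0.06943271 -0.96150137] 311.46530008601064 ['img', 'fx', 'fy', 'cx', 'cy', 'hand_eye', 'extrinsics']
```

View pics/w0.png

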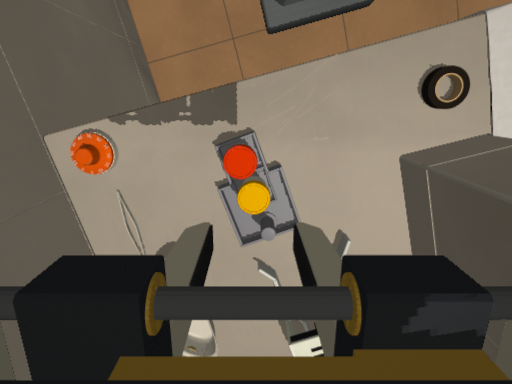

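The wrist view shows the red cup at (240,162), the yellow cup at (254,199), the post top at (268,233) and the rear wall from (243,245) to (298,233). The dock is below, partly hidden by the fingers.

Run:
```python
from h import *
for n,u,v,z in [('red',240,162,.065),('yel',254,199,.065),('post',268,233,.055),('rearR',243,245,.025),('rearL',298,233,.025),('noseR',216,146,.025),('noseL',253,130,.025)]:
    print(n,p2w('w0.png',u,v,z).round(4))
```

```text
red [ 0.4397 -0.3197  0.065 ]
yel [ 0.4935 -0.3148  0.065 ]
post [ 0.5511 -0.3091  0.055 ]
rearR [ 0.5742 -0.3534  0.025 ]
rearL [ 0.5761 -0.2664  0.025 ]
noseR [ 0.416  -0.3501  0.025 ]
noseL [ 0.4077 -0.2937  0.025 ]
```

>>> {"fn": "arm_command", "kwargs": {"hand": [0.5, 0.5, 0.5, 0.5, 0.5], "dp": [[-27, 5, 45], [-54, 11, 90], [-80, 16, 135], [-107, 22, 180], [-107, 22, 200]], "spin": [-7, -14, -20, -20, -20]}}

```text
time_s: 3.45
ee_pos: [0.5507, -0.3034, 0.0946]
eef_rot: [-0.001, -0.049, 0.999, 0.001]
ft_force: [1.1, -0.8, -0.1]
grip_width: 0.5
gripper_force: 0.0
```

Run:
```python
from h import *
snap('wrist','w1.png');s=robot.sense();print(s['ee_pos'],s['ft_force'])
```

```text
[ 0.54918119 -0.3026952   0.09026198] [-1.33556075  1.35783456 -6.2747056 ]
```

View pics/w1.png

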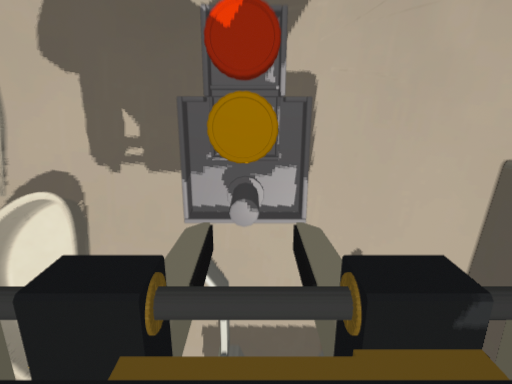

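Post top is at (244,212), between the fingers but slightly off-centre. I'll let it settle and recheck.

>>> {"fn": "arm_command", "kwargs": {"hand": [0.5, 0.5, 0.5], "dp": [[0, 0, 0], [0, 0, 0], [0, 0, 0]], "spin": [0, 0, 0]}}

```text
time_s: 3.8
ee_pos: [0.5502, -0.306, 0.1013]
eef_rot: [0.001, -0.048, 0.999, -0.001]
ft_force: [0.3, -0.3, 0.3]
grip_width: 0.5
gripper_force: 0.0
```

Run:
```python
from h import *
s=robot.sense();d=snap('wrist','w2.png')
q=s['eef_rot'];print(s['ee_pos'],s['ft_force'],s['q'].round(3),R.from_quat([q[1],q[2],q[3],q[0]]).as_matrix().round(3))
g=d['img'].astype(int)
# cups by colour
for n,m in [('red',(g[...,0]>150)&(g[...,1]<60)),('yel',(g[...,0]>180)&(g[...,1]>110)&(g[...,2]<60))]:
    m[300:]=0
    v,u=np.nonzero(m);print(n,u.mean(),v.mean(),len(u),p2w('w2.png',(u.min()+u.max())/2,(v.min()+v.max())/2,.065))
for u,v in [(244,212)]: print(p2w('w2.png',u,v,.055))
print(cv2.absdiff(d['img'],cv2.imread('pics/w1.png')[:,:,::-1]).mean())
```

```text
[ 0.55024481 -0.30601467  0.10129228] [ 0.25692516 -0.3184921   0.2501681 ] [-0.548  0.072  1.682  0.     1.385 -2.214] [[-0.995 -0.095  0.003]
 [-0.095  0.995 -0.002]
 [-0.003 -0.002 -1.   ]]
red 229.14814814814815 10.401709401709402 351 [ 0.42644046 -0.33154293  0.065     ]
yel 245.0 161.0 3 [ 0.51404773 -0.31504162  0.065     ]
[ 0.55363801 -0.31253956  0.055     ]
4.843416002061632
```

>>> {"fn": "arm_command", "kwargs": {"hand": [0.5, 0.5, 0.5, 0.5, 0.5], "dp": [[-2, -5, 20], [-2, -5, 40], [-2, -5, 60], [-2, -5, 75], [-2, -5, 75]], "spin": [0, 0, 0, 0, 0]}}

```text
time_s: 4.35
ee_pos: [0.5515, -0.3103, 0.0225]
eef_rot: [-0.001, -0.047, 0.999, 0.001]
ft_force: [-0.3, 0.3, -0.1]
grip_width: 0.501
gripper_force: 0.0
```

>>> {"fn": "arm_command", "kwargs": {"hand": [0.2, 0.2, 0.2, 0.2], "dp": [[0, 0, 0], [0, 0, 0], [0, 0, 0], [0, 0, 0]], "spin": [0, 0, 0, 0], "squeeze": 4}}

```text
time_s: 4.75
ee_pos: [0.5526, -0.3108, 0.0245]
eef_rot: [0.0, -0.048, 0.999, -0.0]
ft_force: [-0.5, 0.5, 5.2]
grip_width: 0.236
gripper_force: 4.0
```

>>> {"fn": "arm_command", "kwargs": {"hand": [0.2, 0.2, 0.2, 0.2, 0.2], "dp": [[0.0, 0, 0], [0.1, -2.4, 0], [0.3, -6, 0], [0.7, -9.7, 0], [1.1, -12.2, 0]], "spin": [0, 2, 5, 8, 10]}}

```text
time_s: 5.25
ee_pos: [0.5528, -0.3228, 0.0243]
eef_rot: [0.0, 0.041, 0.999, 0.0]
ft_force: [-0.0, 3.7, 6.0]
grip_width: 0.235
gripper_force: 4.0
```

Run:
```python
from h import *
s=robot.sense();print(s['ft_force'],s['ft_torque'],s['gripper_force'])
d=snap('wrist','w3.png')
cv2.imwrite('pics/c3.png',np.hstack([cv2.resize(d['img'][:,:,::-1],(400,300)),cv2.resize(cv2.imread('pics/w2.png'),(400,300))]))
```

```text
[-4.60151162e-03  3.71899168e+00  6.03603578e+00] [ 0.69050684 -0.04293941  0.03383444] 3.998790420591831
```

View pics/c3.png

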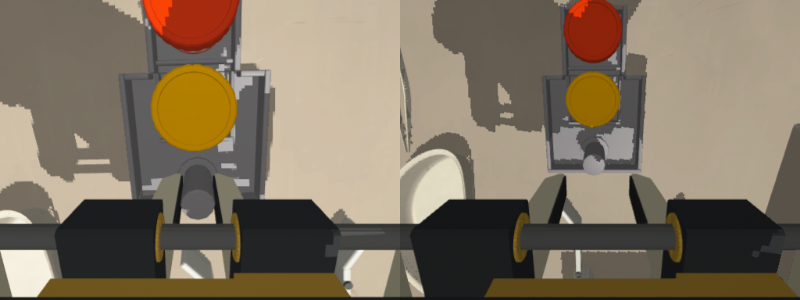

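The tray turns with the tool. The 6 N vertical reading suggests the tips are resting on the tray, so I'll release, raise 5 mm and pinch again.

>>> {"fn": "arm_command", "kwargs": {"hand": [0.4, 0.4, 0.4, 0.4, 0.4], "dp": [[0, 0, 0], [0, 0, 0], [0, 0, -5], [0, 0, -5], [0, 0, -5]], "spin": [0, 0, 0, 0, 0]}}

```text
time_s: 5.8
ee_pos: [0.5524, -0.3229, 0.0289]
eef_rot: [0.0, 0.039, 0.999, -0.0]
ft_force: [-0.2, 1.0, 0.4]
grip_width: 0.398
gripper_force: 0.0
```

>>> {"fn": "arm_command", "kwargs": {"hand": [0.2, 0.2, 0.2, 0.2], "dp": [[0, 0, 0], [0, 0, 0], [0, 0, 0], [0, 0, 0]], "spin": [0, 0, 0, 0], "squeeze": 4}}

```text
time_s: 6.2
ee_pos: [0.5523, -0.3229, 0.0285]
eef_rot: [-0.0, 0.04, 0.999, 0.0]
ft_force: [0.7, 0.8, -0.9]
grip_width: 0.236
gripper_force: 4.0
```

>>> {"fn": "arm_command", "kwargs": {"hand": [0.2, 0.2, 0.2, 0.2, 0.2], "dp": [[0.2, -4.9, 0], [0.7, -9.7, 0], [1.5, -14.6, 0], [2.7, -19.3, 0], [4.2, -23.9, 0]], "spin": [4, 8, 12, 16, 20]}}

```text
time_s: 6.7
ee_pos: [0.5462, -0.3465, 0.0286]
eef_rot: [-0.0, 0.214, 0.977, 0.0]
ft_force: [0.7, 1.7, -0.4]
grip_width: 0.234
gripper_force: 4.0
```

>>> {"fn": "arm_command", "kwargs": {"hand": [0.2, 0.2, 0.2, 0.2, 0.2], "dp": [[0.2, -4.9, 0], [0.7, -9.7, 0], [1.5, -14.6, 0], [2.7, -19.3, 0], [4.2, -23.9, 0]], "spin": [4, 8, 12, 16, 20]}}

```text
time_s: 7.2
ee_pos: [0.5324, -0.3665, 0.0286]
eef_rot: [-0.0, 0.38, 0.925, 0.0]
ft_force: [0.9, 0.3, -0.1]
grip_width: 0.234
gripper_force: 4.0
```

Run:
```python
from h import *
d=snap('wrist','w4.png');e=snap('top','t4.png')
s=robot.sense();print(s['ft_force'],s['ft_torque'],s['gripper_force'],s['q'].round(2))
cv2.imwrite('pics/c4.png',np.hstack([cv2.resize(d['img'][:,:,::-1],(400,300)),cv2.resize(e['img'][110:280,200:427,::-1],(400,300))]))
```

```text
[-0.37610471  0.03819379 -1.3138918 ] [-0.07308667  0.05039383  0.00829616] 4.000763520598412 [-0.64  0.17  1.7  -0.    1.27 -1.43]
```

View pics/c4.png

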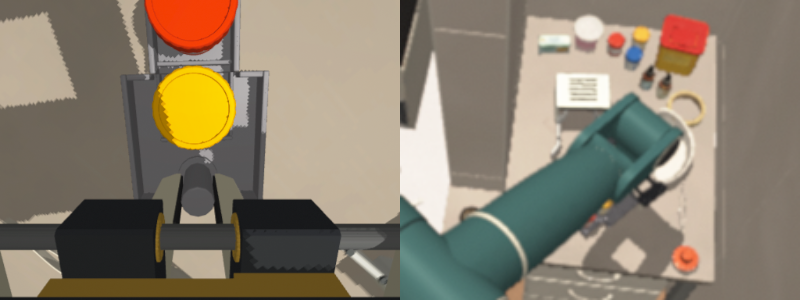

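>>> {"fn": "arm_command", "kwargs": {"hand": [0.2, 0.2, 0.2, 0.2, 0.2], "dp": [[0.2, -4.9, 0], [0.7, -9.7, 0], [1.5, -14.6, 0], [2.7, -19.3, 0], [4.2, -23.9, 0]], "spin": [4, 8, 12, 16, 20]}}

```text
time_s: 7.8
ee_pos: [0.5128, -0.3803, 0.0286]
eef_rot: [-0.0, 0.534, 0.845, 0.0]
ft_force: [0.5, -0.4, -1.1]
grip_width: 0.236
gripper_force: 4.0
```

>>> {"fn": "arm_command", "kwargs": {"hand": [0.2, 0.2, 0.2, 0.2, 0.2], "dp": [[0.2, -4.9, 0], [0.7, -9.7, 0], [1.5, -14.6, 0], [2.7, -19.3, 0], [4.2, -23.9, 0]], "spin": [4, 8, 12, 16, 20]}}

```text
time_s: 8.3
ee_pos: [0.4893, -0.3868, 0.0286]
eef_rot: [-0.0, 0.673, 0.74, 0.0]
ft_force: [0.4, 0.0, -0.2]
grip_width: 0.238
gripper_force: 4.0
```

>>> {"fn": "arm_command", "kwargs": {"hand": [0.2, 0.2, 0.2, 0.2, 0.2], "dp": [[0.2, -4.9, 0], [0.7, -9.7, 0], [1.5, -14.6, 0], [2.7, -19.3, 0], [4.2, -23.9, 0]], "spin": [4, 8, 12, 16, 20]}}

```text
time_s: 8.8
ee_pos: [0.4651, -0.3848, 0.0286]
eef_rot: [-0.0, 0.791, 0.612, 0.0]
ft_force: [-0.3, -1.1, -1.9]
grip_width: 0.236
gripper_force: 4.0
```

>>> {"fn": "arm_command", "kwargs": {"hand": [0.2, 0.2, 0.2, 0.2, 0.2], "dp": [[0.2, -4.9, 0], [0.7, -9.7, 0], [1.5, -14.6, 0], [2.7, -19.3, 0], [4.2, -23.9, 0]], "spin": [4, 8, 12, 16, 20]}}

```text
time_s: 9.3
ee_pos: [0.443, -0.3747, 0.0286]
eef_rot: [-0.0, 0.885, 0.465, -0.0]
ft_force: [-0.2, 0.1, -1.6]
grip_width: 0.235
gripper_force: 4.0
```

>>> {"fn": "arm_command", "kwargs": {"hand": [0.2, 0.2, 0.2, 0.2, 0.2], "dp": [[0.2, -4.9, 0], [0.7, -9.7, 0], [1.5, -14.6, 0], [2.7, -19.3, 0], [4.2, -23.9, 0]], "spin": [4, 8, 12, 16, 20]}}

```text
time_s: 9.8
ee_pos: [0.4257, -0.3576, 0.0286]
eef_rot: [-0.0, 0.953, 0.304, -0.0]
ft_force: [0.1, 0.7, -1.6]
grip_width: 0.234
gripper_force: 4.0
```

>>> {"fn": "arm_command", "kwargs": {"hand": [0.2, 0.2, 0.2, 0.2, 0.2], "dp": [[0.2, -4.9, 0], [0.7, -9.7, 0], [1.5, -14.6, 0], [2.7, -19.3, 0], [4.2, -23.9, 0]], "spin": [4, 8, 12, 16, 20]}}

```text
time_s: 10.3
ee_pos: [0.4153, -0.3356, 0.0285]
eef_rot: [-0.0, 0.991, 0.134, -0.0]
ft_force: [-0.3, 0.6, 0.1]
grip_width: 0.234
gripper_force: 4.0
```

Run:
```python
from h import *
d=snap('wrist','w5.png')
s=robot.sense();print(s['ft_force'],s['ft_torque'],s['gripper_force'],s['q'].round(2))
```

```text
[ 0.08441273 -0.45466006 -0.87083503] [0.04814318 0.17461581 0.02460707] 3.9989883452653885 [-0.73 -0.07  1.95  0.    1.26  0.58]
```

View pics/w5.png

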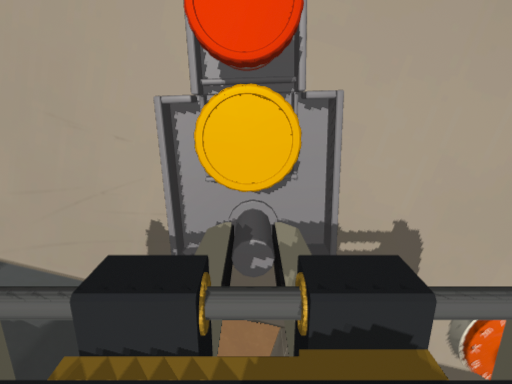

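>>> {"fn": "arm_command", "kwargs": {"hand": [0.4, 0.4, 0.4, 0.4, 0.4], "dp": [[0, 0, 0], [0, 0, 0], [0, 0, -10], [0, 0, -30], [0, 0, -60]], "spin": [0, 0, 0, 0, 0]}}

```text
time_s: 10.85
ee_pos: [0.4149, -0.3358, 0.0888]
eef_rot: [-0.001, 0.991, 0.135, -0.001]
ft_force: [-0.0, 0.2, 0.3]
grip_width: 0.402
gripper_force: 0.0
```

>>> {"fn": "arm_command", "kwargs": {"hand": [0.4, 0.4, 0.4, 0.4, 0.4], "dp": [[20, 0, -40], [40, 0, -80], [65, 0, -120], [90, 0, -160], [115, 0, -195]], "spin": [0, 0, 0, 0, 0]}}

```text
time_s: 11.35
ee_pos: [0.527, -0.3051, 0.2869]
eef_rot: [0.001, 0.991, 0.135, 0.001]
ft_force: [-0.2, -0.2, 0.7]
grip_width: 0.398
gripper_force: 0.0
```

>>> {"fn": "arm_command", "kwargs": {"hand": [0.4, 0.4, 0.4, 0.4, 0.4], "dp": [[20, 0, -20], [40, 0, -40], [40, 0, -40], [40, 0, -40], [40, 0, -40]], "spin": [0, 0, 0, 0, 0]}}

```text
time_s: 11.85
ee_pos: [0.564, -0.2949, 0.3229]
eef_rot: [-0.0, 0.991, 0.135, -0.001]
ft_force: [0.8, -0.2, -0.2]
grip_width: 0.398
gripper_force: 0.0
```

Run:
```python
from h import *
d=snap('wrist','w6.png')
s=robot.sense();print(s['ee_pos'],s['eef_rot'])
```

```text
[ 0.56398983 -0.29493465  0.32286704] [-3.14627739e-04  9.90929052e-01  1.34384820e-01 -4.84418936e-04]
```

View pics/w6.png

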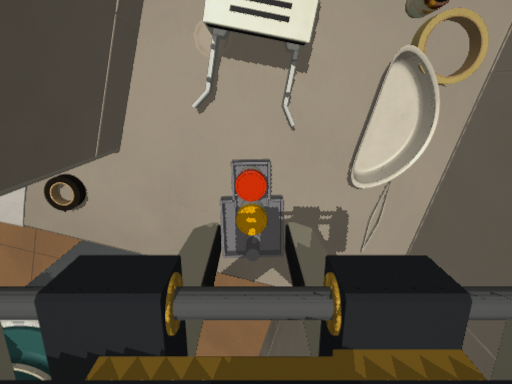

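The tray (red 251,185; yellow 251,221; post 252,250) faces the dock. The left rail runs (219,40) to (212,90), with its flare tip at (196,107). The right rail runs (295,45) to (287,103), tip at (292,125).

Run:
```python
from h import *
g=cv2.imread('pics/w6.png').astype(int);sat=g.max(2)-g.min(2)
print(g[140,150],g[70,214],g[70,216])
for v in range(40,130,6):
    out=[]
    for a,b in [(190,228),(280,302)]:
        m=np.nonzero(sat[v,a:b]<14)[0]+a
        out.append((m.min(),m.max(),len(m)) if len(m) else None)
    print(v,out)
for n,u,v,z in [('red',251,185,.065),('yel',251,221,.065),('post',252,250,.055),('noseL',233,161,.025),('noseR',270,161,.025),('bodyL',221,198,.025),('bodyR',283,197,.025),('Lf',212,90,.03),('Lt',195,107,.03),('Rf',286,103,.03),('Rt',293,125,.03),('hoodL',205,22,.086),('hoodR',312,41,.086)]:
    print(n,p2w('w6.png',u,v,z).round(4))
```

```text
[123 142 153] [67 72 74] [70 80 87]
40 [(np.int64(213), np.int64(218), 6), (np.int64(280), np.int64(295), 16)]
46 [(np.int64(211), np.int64(218), 8), (np.int64(284), np.int64(301), 18)]
52 [(np.int64(213), np.int64(217), 5), (np.int64(287), np.int64(299), 13)]
58 [(np.int64(213), np.int64(216), 4), (np.int64(290), np.int64(296), 7)]
64 [(np.int64(212), np.int64(215), 4), (np.int64(289), np.int64(296), 8)]
70 [(np.int64(209), np.int64(214), 5), (np.int64(289), np.int64(294), 5)]
76 [(np.int64(207), np.int64(214), 7), (np.int64(288), np.int64(293), 3)]
82 [(np.int64(207), np.int64(213), 7), (np.int64(286), np.int64(292), 4)]
88 [(np.int64(209), np.int64(212), 4), (np.int64(285), np.int64(290), 4)]
94 [(np.int64(204), np.int64(210), 7), (np.int64(284), np.int64(289), 6)]
100 [(np.int64(199), np.int64(204), 6), (np.int64(283), np.int64(288), 5)]
106 [(np.int64(195), np.int64(199), 5), (np.int64(282), np.int64(287), 4)]
112 [None, (np.int64(284), np.int64(286), 3)]
118 [None, (np.int64(287), np.int64(291), 4)]
124 [None, (np.int64(289), np.int64(293), 5)]
red [ 0.5255 -0.3031  0.065 ]
yel [ 0.4729 -0.3176  0.065 ]
post [ 0.4233 -0.3327  0.055 ]
noseL [ 0.544  -0.2695  0.025 ]
noseR [ 0.5589 -0.3235  0.025 ]
bodyL [ 0.482 -0.266  0.025]
bodyR [ 0.5095 -0.3592  0.025 ]
Lf [ 0.6354 -0.2157  0.03  ]
Lt [ 0.6063 -0.1977  0.03  ]
Rf [ 0.6462 -0.3214  0.03  ]
Rt [ 0.6195 -0.3403  0.03  ]
hoodL [ 0.7074 -0.1975  0.086 ]
hoodR [ 0.7213 -0.3246  0.086 ]
```

>>> {"fn": "arm_command", "kwargs": {"hand": [0.4, 0.4, 0.4, 0.4, 0.4], "dp": [[-20, 0, 20], [-40, 0, 40], [-63, 0, 75], [-86, 0, 110], [-110, 0, 150]], "spin": [0, 0, 0, 0, 0]}}

```text
time_s: 12.4
ee_pos: [0.4572, -0.3242, 0.1724]
eef_rot: [0.0, 0.991, 0.134, 0.0]
ft_force: [1.0, -0.5, 0.6]
grip_width: 0.399
gripper_force: 0.0
```

>>> {"fn": "arm_command", "kwargs": {"hand": [0.4, 0.4, 0.4, 0.4, 0.4], "dp": [[-23, 0, 40], [-45, 0, 80], [-45, 0, 85], [-45, 0, 85], [-45, 0, 105]], "spin": [0, 0, 0, 0, 0]}}

```text
time_s: 12.9
ee_pos: [0.4173, -0.3374, 0.0725]
eef_rot: [0.002, 0.991, 0.134, 0.002]
ft_force: [0.1, -0.5, 0.1]
grip_width: 0.4
gripper_force: 0.0
```

>>> {"fn": "arm_command", "kwargs": {"hand": [0.4, 0.4, 0.4, 0.2, 0.2], "dp": [[0, 0, 20], [0, 0, 40], [0, 0, 40], [0, 0, 40], [0, 0, 40]], "spin": [0, 0, 0, 0, 0]}}

```text
time_s: 13.4
ee_pos: [0.4164, -0.3366, 0.0307]
eef_rot: [0.001, 0.991, 0.135, 0.001]
ft_force: [-0.5, 0.1, -0.2]
grip_width: 0.274
gripper_force: 0.0
```

>>> {"fn": "arm_command", "kwargs": {"hand": [0.2, 0.2], "dp": [[0, 0, 0], [0, 0, 0]], "spin": [0, 0]}}

```text
time_s: 13.6
ee_pos: [0.4162, -0.3365, 0.0303]
eef_rot: [0.001, 0.991, 0.135, 0.001]
ft_force: [0.1, 1.9, 6.7]
grip_width: 0.237
gripper_force: 4.0
```

>>> {"fn": "arm_command", "kwargs": {"hand": [0.2, 0.2, 0.2, 0.2, 0.2], "dp": [[0.2, 4.9, 0], [0.7, 9.7, 0], [1.5, 14.6, 0], [2.7, 19.3, 0], [3.8, 22.8, 0]], "spin": [-4, -8, -12, -16, -19]}}

```text
time_s: 14.1
ee_pos: [0.4255, -0.3573, 0.0298]
eef_rot: [0.0, 0.955, 0.298, 0.0]
ft_force: [-2.1, 2.9, 5.0]
grip_width: 0.237
gripper_force: 4.0
```

```bash
cat >> h.py <<'E'
def circ(f,img,col):
    g=img.astype(int)
    m=(g[...,0]>140)&(g[...,1]<70)&(g[...,2]<60) if col=='r' else (g[...,0]>120)&(g[...,1]>80)&(g[...,2]<45)
    m[265:]=0
    n,l,st,c=cv2.connectedComponentsWithStats(m.astype(np.uint8));i=1+st[1:,4].argmax()
    p=cv2.findContours((l==i).astype(np.uint8),0,1)[0][0]
    p=cv2.convexHull(p)[:,0]
    (u,v),r=cv2.minEnclosingCircle(p.astype(np.float32)); return u,v,r,st[i].tolist()
def rep(f):
    d=snap('wrist',f);s=robot.sense();q=s['eef_rot'];t=s['ee_pos']
    M=R.from_quat([q[1],q[2],q[3],q[0]]).as_matrix();O=np.array([.640,-.2685]);a=np.radians(5.7);D=np.array([[np.cos(a),np.sin(a)],[-np.sin(a),np.cos(a)]])
    P={}
    for c in 'ry':
        try:
            u,v,r,st=circ(f,d['img'],c);P[c]=p2w(f,u,v,.065)[:2];print(c,round(u),round(v),round(r),st,'world',P[c].round(4),'dock',(D@(P[c]-O)*1e3).round(1))
        except Exception as e: print(c,e)
    print('tcp',t.round(4),'dock',(D@(t[:2]-O)*1e3).round(1),'toolhead-dock',round(np.degrees(np.arctan2(M[1,0],M[0,0]))-5.7,2),'ft',s['ft_force'].round(1),s['ft_torque'].round(2))
    for n,p in P.items(): w=p-t[:2];print('head from tcp',n,round(np.degrees(np.arctan2(w[1],w[0]))-5.7,1),round(np.hypot(*w)*1e3))
    if len(P)==2: w=P['r']-P['y'];print('head r-y',round(np.degrees(np.arctan2(w[1],w[0]))-5.7,1),round(np.hypot(*w)*1e3))
E
python3 -c "
from h import *
rep('w7.png')"
```

```text
r 262 4 59 [203, 0, 119, 64, 5895] world [ 0.5193 -0.2975] dock [-123.   -16.9]
y 256 139 54 [204, 86, 106, 107, 8833] world [ 0.4766 -0.3245] dock [-168.2  -39.5]
tcp [ 0.4257 -0.3577  0.0298] dock [-222.1  -67.5] toolhead-dock 29.08 ft [ 0.  -1.6  1.7] [-0.2   0.02  0.01]
head from tcp r 27.1 111
head from tcp y 27.4 61
head r-y 26.6 50
```

>>> {"fn": "arm_command", "kwargs": {"hand": [0.2, 0.2, 0.2, 0.2, 0.2], "dp": [[4, 0, 0], [10, 0, 0], [16, 0, 0], [22, 0, 0], [28, 0, 0]], "spin": [0, 0, 0, 0, 0]}}

```text
time_s: 14.65
ee_pos: [0.4486, -0.3408, 0.0287]
eef_rot: [0.0, 0.955, 0.296, -0.0]
ft_force: [-3.4, -2.9, 4.8]
grip_width: 0.236
gripper_force: 4.0
```

>>> {"fn": "arm_command", "kwargs": {"hand": [0.2, 0.2, 0.2, 0.2, 0.2], "dp": [[6, 0, 0], [12, 0, 0], [18, 0, 0], [24, 0, 0], [30, 0, 0]], "spin": [0, 0, 0, 0, 0]}}

```text
time_s: 15.15
ee_pos: [0.4733, -0.3239, 0.0286]
eef_rot: [-0.0, 0.955, 0.296, -0.0]
ft_force: [-4.0, -2.4, 4.8]
grip_width: 0.236
gripper_force: 4.0
```

>>> {"fn": "arm_command", "kwargs": {"hand": [0.2, 0.2, 0.2], "dp": [[6, 0, 0], [10, 0, 0], [10, 0, 0]], "spin": [0, 0, 0]}}

```text
time_s: 15.45
ee_pos: [0.4819, -0.318, 0.0286]
eef_rot: [-0.0, 0.955, 0.296, 0.0]
ft_force: [3.7, 2.5, 2.3]
grip_width: 0.236
gripper_force: 4.0
```

```bash
python3 -c "
from h import *
rep('w8.png')"
```

```text
r 264 10 60 [205, 0, 119, 70, 6644] world [ 0.5745 -0.2602] dock [-64.4  14.8]
y 257 145 54 [205, 92, 106, 107, 8852] world [ 0.5314 -0.2869] dock [-109.9   -7.5]
tcp [ 0.4818 -0.318   0.0286] dock [-162.3  -33.6] toolhead-dock 28.78 ft [3.7 1.5 3.3] [ 0.26 -0.36  0.01]
head from tcp r 26.3 109
head from tcp y 26.4 59
head r-y 26.1 51
```

>>> {"fn": "arm_command", "kwargs": {"hand": [0.2, 0.2, 0.2, 0.2, 0.2], "dp": [[0.2, -4.9, 0], [0.7, -9.7, 0], [1.5, -14.6, 0], [2.7, -19.3, 0], [4.2, -23.9, 0]], "spin": [4, 8, 12, 16, 20]}}

```text
time_s: 16.0
ee_pos: [0.4711, -0.2964, 0.0286]
eef_rot: [0.0, 0.992, 0.124, 0.0]
ft_force: [0.3, -1.8, 2.0]
grip_width: 0.233
gripper_force: 4.0
```

>>> {"fn": "arm_command", "kwargs": {"hand": [0.2, 0.2, 0.2, 0.2], "dp": [[0.2, -4.9, 0], [0.7, -9.7, 0], [0.8, -10.5, 0], [0.8, -10.5, 0]], "spin": [4, 8, 9, 9]}}

```text
time_s: 16.4
ee_pos: [0.4692, -0.2858, 0.0286]
eef_rot: [-0.0, 0.999, 0.048, 0.0]
ft_force: [-0.7, 2.5, 4.6]
grip_width: 0.237
gripper_force: 4.0
```

```bash
python3 -c "
from h import *
rep('w9.png')"
```

```text
r 252 11 60 [193, 0, 119, 72, 6794] world [ 0.5775 -0.2755] dock [-62.9  -0.7]
y 252 146 54 [199, 93, 106, 106, 8846] world [ 0.5272 -0.2802] dock [-113.4   -0.4]
tcp [ 0.4692 -0.2858  0.0286] dock [-171.6   -0.3] toolhead-dock -0.14 ft [-0.6  4.   4.1] [ 0.63  0.27 -0.06]
head from tcp r -0.2 109
head from tcp y -0.1 58
head r-y -0.4 50
```

>>> {"fn": "arm_command", "kwargs": {"hand": [0.2, 0.2, 0.2, 0.2, 0.2], "dp": [[4, 0, 0], [10, 0, 0], [16, 0, 0], [22, 0, 0], [28, 0, 0]], "spin": [0, 0, 0, 0, 0]}}

```text
time_s: 16.95
ee_pos: [0.4977, -0.2834, 0.0285]
eef_rot: [-0.0, 0.999, 0.048, -0.0]
ft_force: [-4.3, 0.0, 2.8]
grip_width: 0.235
gripper_force: 4.0
```

>>> {"fn": "arm_command", "kwargs": {"hand": [0.2, 0.2, 0.2, 0.2, 0.2], "dp": [[6, 0, 0], [12, 0, 0], [18, 0, 0], [24, 0, 0], [30, 0, 0]], "spin": [0, 0, 0, 0, 0]}}

```text
time_s: 17.45
ee_pos: [0.5275, -0.2805, 0.0285]
eef_rot: [-0.0, 0.999, 0.048, -0.0]
ft_force: [-2.1, -1.2, 0.6]
grip_width: 0.233
gripper_force: 4.0
```

>>> {"fn": "arm_command", "kwargs": {"hand": [0.2, 0.2, 0.2, 0.2, 0.2], "dp": [[6, 0, 0], [12, 0, 0], [18, 0, 0], [22, 0, 0], [22, 0, 0]], "spin": [0, 0, 0, 0, 0]}}

```text
time_s: 17.95
ee_pos: [0.5495, -0.2783, 0.0286]
eef_rot: [-0.0, 0.999, 0.048, 0.0]
ft_force: [0.9, 0.3, -1.4]
grip_width: 0.236
gripper_force: 4.0
```

```bash
python3 -c "
from h import *
rep('w10.png')"
```

```text
r 252 11 60 [192, 0, 120, 72, 6859] world [ 0.6577 -0.268 ] dock [17.6 -1.2]
y 252 146 54 [199, 93, 106, 107, 8834] world [ 0.6073 -0.2727] dock [-33.   -0.9]
tcp [ 0.5492 -0.2784  0.0286] dock [-91.3  -0.9] toolhead-dock -0.23 ft [ 0.7  0.3 -1.9] [0.01 0.04 0.01]
head from tcp r -0.2 109
head from tcp y -0.0 58
head r-y -0.4 51
```

View pics/w10.png

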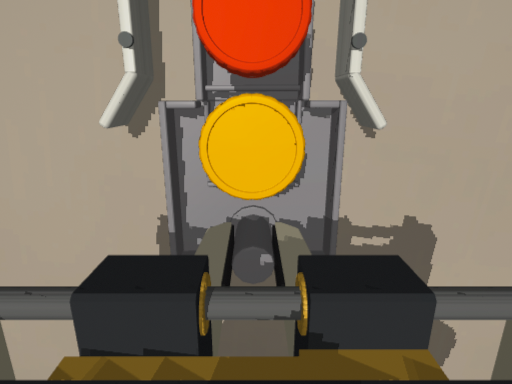

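The nose is in the mouth. The rail bends at (137–147,73) and (337–347,75) look centred slightly left of the tray (body walls at 163 and 345), so I'll measure that.

Run:
```python
from h import *
g=cv2.imread('pics/w10.png').astype(int)
for v in (15,60,90,112):
    print(v,'L',' '.join(str(g[v,u].sum()//3) for u in range(95,176,2)))
    print(v,'R',' '.join(str(g[v,u].sum()//3) for u in range(330,392,2)))
O=np.array([.640,-.2685]);a=np.radians(5.7);D=np.array([[np.cos(a),np.sin(a)],[-np.sin(a),np.cos(a)]])
for u,v,z in [(135,60,.03),(147,73,.03),(337,75,.03),(350,60,.03),(163,103,.025),(345,103,.025),(103,122,.03),(383,124,.03)]: print(u,v,(D@(p2w('w10.png',u,v,z)[:2]-O)*1e3).round(1))
```

```text
15 L 153 153 152 152 152 153 152 152 152 152 152 153 183 208 214 218 219 187 91 80 80 77 76 76 77 76 76 85 87 87 87 87 142 153 153 153 153 153 153 153 153
15 R 152 152 152 152 153 93 94 91 95 97 94 96 157 206 206 207 205 200 154 153 153 153 152 153 153 153 152 152 151 151 153
60 L 154 154 154 153 154 153 153 153 153 153 153 154 152 152 165 209 216 221 221 198 98 80 81 78 77 77 79 78 77 86 87 87 87 87 155 155 155 154 154 154 154
60 R 152 152 151 106 96 91 95 97 98 93 147 207 211 212 208 202 157 153 153 153 153 153 152 153 153 153 152 153 153 152 153
90 L 154 155 155 154 154 154 154 154 154 154 158 205 211 207 204 179 142 91 78 78 79 78 79 76 78 79 81 88 88 88 88 88 88 87 88 143 154 155 154 154 154
90 R 152 152 152 152 152 103 76 79 79 80 79 79 80 126 174 199 206 204 201 178 146 152 151 151 151 151 152 151 152 152 151
112 L 154 155 155 155 152 205 211 206 202 176 138 87 79 78 78 79 78 76 78 78 85 88 88 88 88 88 88 88 88 88 142 154 126 140 145 98 50 51 51 51 76
112 R 76 52 56 62 57 116 136 131 116 152 106 85 78 77 79 78 79 79 81 116 172 193 205 204 205 182 147 152 152 152 152
135 60 [ 4.9 56.8]
147 73 [-1.2 51.4]
337 75 [ -2.5 -43.7]
350 60 [  4.5 -49.7]
163 103 [-15.7  46. ]
345 103 [-16.1 -50.2]
103 122 [-25.1  76.7]
383 124 [-26.7 -69.5]
```

Tray is about 5.5 mm right of the dock axis and parallel to it. I'll turn it 9° clockwise, back out 33 mm, then turn it back.

>>> {"fn": "arm_command", "kwargs": {"hand": [0.2, 0.2, 0.2, 0.2], "dp": [[0.1, -3.7, 0], [0.4, -7.3, 0], [0.9, -11, 0], [0.9, -11, 0]], "spin": [3, 6, 9, 9]}}

```text
time_s: 18.4
ee_pos: [0.5486, -0.2671, 0.0286]
eef_rot: [-0.0, 1.0, -0.031, -0.0]
ft_force: [-0.6, 0.0, -1.5]
grip_width: 0.236
gripper_force: 4.0
```

>>> {"fn": "arm_command", "kwargs": {"hand": [0.2, 0.2, 0.2, 0.2, 0.2], "dp": [[-7, 0, 0], [-14, 0, 0], [-21, 0, 0], [-28, 0, 0], [-33, 0, 0]], "spin": [0, 0, 0, 0, 0]}}

```text
time_s: 18.9
ee_pos: [0.515, -0.2655, 0.0287]
eef_rot: [0.0, 1.0, -0.031, 0.0]
ft_force: [0.5, -0.0, -2.5]
grip_width: 0.232
gripper_force: 4.0
```

>>> {"fn": "arm_command", "kwargs": {"hand": [0.2, 0.2, 0.2, 0.2], "dp": [[0.1, 3.7, 0], [0.4, 7.3, 0], [0.9, 11, 0], [0.9, 11, 0]], "spin": [-3, -6, -9, -9]}}

```text
time_s: 19.3
ee_pos: [0.5157, -0.2768, 0.0287]
eef_rot: [0.0, 0.999, 0.048, -0.0]
ft_force: [-0.7, 0.1, -1.7]
grip_width: 0.234
gripper_force: 4.0
```

```bash
sed -i 's/O=np.array(\[.640,-.2685\]);a=np.radians/O=np.array([.6396,-.2649]);a=np.radians/' h.py; python3 -c "
from h import *
rep('w11.png')"
```

```text
r 268 11 60 [208, 0, 120, 71, 6664] world [ 0.6248 -0.2724] dock [-15.5  -6. ]
y 259 145 54 [206, 91, 107, 108, 8860] world [ 0.5744 -0.274 ] dock [-65.7  -2.6]
tcp [ 0.5157 -0.2766  0.0287] dock [-124.4    0.7] toolhead-dock -0.32 ft [ 0.3  0.3 -0.8] [-0.    0.3   0.03]
head from tcp r -3.5 109
head from tcp y -3.2 59
head r-y -3.9 50
```

>>> {"fn": "arm_command", "kwargs": {"hand": [0.2, 0.2, 0.2, 0.2], "dp": [[0.1, 3.7, 0], [0.4, 7.3, 0], [0.9, 11, 0], [0.9, 11, 0]], "spin": [-3, -6, -9, -9]}}

```text
time_s: 19.75
ee_pos: [0.5179, -0.2874, 0.0286]
eef_rot: [-0.0, 0.992, 0.125, -0.0]
ft_force: [0.2, 0.3, -2.0]
grip_width: 0.24
gripper_force: 4.0
```

```bash
python3 -c "
from h import *
rep('w12.png')"
```

```text
r 286 10 60 [227, 0, 120, 70, 6634] world [ 0.6267 -0.2729] dock [-13.6  -6.7]
y 267 144 54 [215, 90, 107, 108, 8909] world [ 0.5767 -0.2791] dock [-64.   -7.9]
tcp [ 0.5179 -0.2872  0.0286] dock [-123.4  -10.1] toolhead-dock 8.63 ft [ 0.4  0.1 -1.6] [-0.03  0.15 -0.02]
head from tcp r 1.8 110
head from tcp y 2.2 59
head r-y 1.3 50
```

>>> {"fn": "arm_command", "kwargs": {"hand": [0.2, 0.2, 0.2, 0.2, 0.2], "dp": [[-6, 1, 0], [-14, 2, 0], [-22, 3.5, 0], [-30, 5, 0], [-38, 6, 0]], "spin": [-1, -2, -3, -4, -4]}}

```text
time_s: 20.3
ee_pos: [0.4819, -0.303, 0.0287]
eef_rot: [0.0, 0.987, 0.161, 0.0]
ft_force: [0.9, -0.3, -1.9]
grip_width: 0.236
gripper_force: 4.0
```

>>> {"fn": "arm_command", "kwargs": {"hand": [0.2, 0.2, 0.2, 0.2], "dp": [[-8, 1.5, 0], [-8, 5, 0], [-8, 9, 0], [-8, 9, 0]], "spin": [0, -2, -3, -3]}}

```text
time_s: 20.7
ee_pos: [0.4778, -0.3142, 0.0287]
eef_rot: [0.0, 0.983, 0.186, -0.0]
ft_force: [-1.2, -0.1, -1.6]
grip_width: 0.238
gripper_force: 4.0
```

```bash
python3 -c "
from h import *
rep('w13.png')"
```

```text
r 285 10 60 [225, 0, 120, 69, 6561] world [ 0.5841 -0.2858] dock [-57.4 -15.3]
y 267 143 54 [214, 90, 107, 108, 8906] world [ 0.5351 -0.2985] dock [-107.3  -23. ]
tcp [ 0.4778 -0.3139  0.0286] dock [-165.9  -32.7] toolhead-dock 15.71 ft [-0.8  0.3 -1.4] [-0.03  0.25  0.02]
head from tcp r 9.1 110
head from tcp y 9.4 59
head r-y 8.8 51
```

>>> {"fn": "arm_command", "kwargs": {"hand": [0.2, 0.2, 0.2, 0.2, 0.2], "dp": [[-6, 2, 0], [-13, 4, 0], [-20, 6, 0], [-27, 8, 0], [-33, 10.5, 0]], "spin": [-2, -3, -5, -6, -8]}}

```text
time_s: 21.25
ee_pos: [0.4506, -0.3358, 0.0286]
eef_rot: [-0.0, 0.967, 0.254, 0.0]
ft_force: [0.9, 0.1, -1.4]
grip_width: 0.231
gripper_force: 4.0
```

>>> {"fn": "arm_command", "kwargs": {"hand": [0.2, 0.2, 0.2, 0.2], "dp": [[0, 5, 0], [0, 10, 0], [1, 14, 0], [1, 14, 0]], "spin": [-3, -5, -8, -8]}}

```text
time_s: 21.65
ee_pos: [0.4587, -0.3477, 0.0287]
eef_rot: [0.0, 0.947, 0.321, -0.0]
ft_force: [-0.1, -0.2, -1.7]
grip_width: 0.235
gripper_force: 4.0
```

```bash
python3 -c "
from h import *
rep('w14.png')"
```

```text
r 290 9 60 [231, 0, 120, 70, 6603] world [ 0.5542 -0.2929] dock [-87.7 -19.4]
y 270 144 54 [217, 90, 107, 108, 8903] world [ 0.51   -0.3178] dock [-134.2  -39.8]
tcp [ 0.4586 -0.3474  0.0286] dock [-188.3  -64.1] toolhead-dock 31.67 ft [-0.4 -1.  -1.1] [-0.17  0.17 -0.01]
head from tcp r 24.0 110
head from tcp y 24.2 59
head r-y 23.7 51
```

>>> {"fn": "arm_command", "kwargs": {"hand": [0.2, 0.2, 0.2, 0.2, 0.2], "dp": [[5, 0.7, 0], [12, 1.6, 0], [19, 2.6, 0], [26, 3.5, 0], [33, 4.4, 0]], "spin": [0, 0, 0, 0, 0]}}

```text
time_s: 22.2
ee_pos: [0.4883, -0.3301, 0.0286]
eef_rot: [-0.0, 0.947, 0.321, -0.0]
ft_force: [-1.1, -1.1, -1.1]
grip_width: 0.238
gripper_force: 4.0
```

>>> {"fn": "arm_command", "kwargs": {"hand": [0.2, 0.2, 0.2, 0.2, 0.2], "dp": [[7, 0.9, 0], [14, 1.9, 0], [21, 2.8, 0], [28, 3.8, 0], [28, 3.8, 0]], "spin": [0, 0, 0, 0, 0]}}

```text
time_s: 22.7
ee_pos: [0.513, -0.3161, 0.0286]
eef_rot: [-0.0, 0.947, 0.321, 0.0]
ft_force: [0.7, 0.7, -1.5]
grip_width: 0.236
gripper_force: 4.0
```

```bash
python3 -c "
from h import *
rep('w15.png')"
```

```text
r 290 9 60 [230, 0, 120, 70, 6587] world [ 0.6083 -0.2611] dock [-30.7   6.9]
y 270 144 54 [217, 90, 106, 108, 8893] world [ 0.5642 -0.2863] dock [-77.1 -13.8]
tcp [ 0.5127 -0.3163  0.0286] dock [-131.4  -38.6] toolhead-dock 31.79 ft [ 1.   1.3 -1.1] [ 0.07  0.05 -0.06]
head from tcp r 24.3 110
head from tcp y 24.5 60
head r-y 24.1 51
```

>>> {"fn": "arm_command", "kwargs": {"hand": [0.2, 0.2, 0.2], "dp": [[5, 0.7, 0], [10, 1.3, 0], [10, 1.3, 0]], "spin": [0, 0, 0]}}

```text
time_s: 23.05
ee_pos: [0.5214, -0.3113, 0.0287]
eef_rot: [0.0, 0.947, 0.321, 0.0]
ft_force: [0.0, 0.4, -1.7]
grip_width: 0.238
gripper_force: 4.0
```

>>> {"fn": "arm_command", "kwargs": {"hand": [0.2, 0.2, 0.2, 0.2], "dp": [[0.8, -5, 0], [2, -9.8, 0], [3.7, -15.2, 0], [3.7, -15.2, 0]], "spin": [4, 8, 12.5, 12.5]}}

```text
time_s: 23.45
ee_pos: [0.5146, -0.2969, 0.0287]
eef_rot: [-0.0, 0.976, 0.216, 0.0]
ft_force: [-0.4, 0.0, -0.7]
grip_width: 0.235
gripper_force: 4.0
```

```bash
python3 -c "
from h import *
rep('w16.png')"
```

```text
r 287 9 60 [227, 0, 120, 69, 6525] world [ 0.6193 -0.2629] dock [-20.    4.1]
y 268 143 54 [215, 90, 107, 107, 8908] world [ 0.5712 -0.2781] dock [-69.4  -6.3]
tcp [ 0.5147 -0.2972  0.0288] dock [-127.5  -19.8] toolhead-dock 19.36 ft [-0.1  0.1 -1.8] [-0.09  0.16 -0.04]
head from tcp r 12.5 110
head from tcp y 13.0 60
head r-y 11.9 51
```

>>> {"fn": "arm_command", "kwargs": {"hand": [0.2, 0.2, 0.2, 0.2], "dp": [[5, 0.6, 0], [11, 1.3, 0], [16, 1.9, 0], [16, 1.9, 0]], "spin": [0, 0, 0, 0]}}

```text
time_s: 23.9
ee_pos: [0.5308, -0.2921, 0.0286]
eef_rot: [0.0, 0.976, 0.217, 0.0]
ft_force: [0.9, -0.1, -1.1]
grip_width: 0.234
gripper_force: 4.0
```

>>> {"fn": "arm_command", "kwargs": {"hand": [0.2, 0.2, 0.2, 0.2], "dp": [[0.8, -5, 0], [1.8, -9.9, 0], [3.5, -15.3, 0], [3.5, -15.3, 0]], "spin": [4, 8, 12.5, 12.5]}}

```text
time_s: 24.3
ee_pos: [0.5268, -0.2765, 0.0287]
eef_rot: [0.0, 0.994, 0.108, 0.0]
ft_force: [-0.3, 0.5, -1.3]
grip_width: 0.235
gripper_force: 4.0
```

```bash
python3 -c "
from h import *
rep('w17.png')
O=np.array([.6396,-.2649]);a=np.radians(5.7);D=np.array([[np.cos(a),np.sin(a)],[-np.sin(a),np.cos(a)]])
g=cv2.imread('pics/w17.png').astype(int).sum(2)//3
for v in (25,50,75,100):
    e=[]
    b=g[v]>185
    r=np.flatnonzero(np.diff(np.r_[0,b.astype(int),0]));r=r.reshape(-1,2)
    print(v,[(x.tolist(),[(D@(p2w('w17.png',u,v,.03)[:2]-O)*1e3).round(1).tolist() for u in x]) for x in r if x[1]-x[0]>4])
"
```

```text
r 286 9 60 [227, 0, 119, 69, 6520] world [ 0.6363 -0.2656] dock [-3.3 -0.4]
y 268 143 54 [215, 90, 107, 107, 8906] world [ 0.5862 -0.2702] dock [-53.7  -0. ]
tcp [ 0.5268 -0.2768  0.0287] dock [-113.5   -0.6] toolhead-dock 6.88 ft [-0.3  0.  -2. ] [-0.1   0.13 -0.03]
head from tcp r 0.1 110
head from tcp y 0.6 60
head r-y -0.4 50
25 [([145, 155], [[-8.8, 63.8], [-8.3, 59.0]]), ([392, 401], [[5.0, -54.4], [5.5, -58.7]])]
50 [([127, 137], [[-21.0, 72.3], [-20.4, 67.5]]), ([392, 400], [[-5.8, -57.0], [-5.4, -60.9]])]
75 [([401, 409], [[-16.6, -64.2], [-16.2, -68.2]])]
100 []
```

Tray is now centred to within 0.5 mm and parallel. I'll advance along the dock axis.

>>> {"fn": "arm_command", "kwargs": {"hand": [0.2, 0.2, 0.2, 0.2, 0.2], "dp": [[5, 0.6, 0], [10, 1.2, 0], [15, 1.8, 0], [20, 2.4, 0], [25, 3, 0]], "spin": [0, 0, 0, 0, 0]}}

```text
time_s: 24.85
ee_pos: [0.5522, -0.2744, 0.0286]
eef_rot: [-0.0, 0.994, 0.109, -0.0]
ft_force: [-2.1, -0.9, -0.3]
grip_width: 0.236
gripper_force: 4.0
```

>>> {"fn": "arm_command", "kwargs": {"hand": [0.2, 0.2, 0.2, 0.2, 0.2], "dp": [[4, 0.5, 0], [8, 1, 0], [12, 1.4, 0], [16, 1.9, 0], [16, 1.9, 0]], "spin": [0, 0, 0, 0, 0]}}

```text
time_s: 25.35
ee_pos: [0.5683, -0.2727, 0.0286]
eef_rot: [-0.0, 0.994, 0.109, 0.0]
ft_force: [1.5, -0.2, -0.2]
grip_width: 0.235
gripper_force: 4.0
```

```bash
python3 -c "
from h import *
rep('w18.png')"
```

```text
r 286 9 60 [226, 0, 120, 69, 6527] world [ 0.6778 -0.2615] dock [38.4 -0.4]
y 267 143 54 [215, 90, 106, 107, 8904] world [ 0.6277 -0.2662] dock [-11.9  -0.1]
tcp [ 0.5681 -0.2728  0.0286] dock [-71.9  -0.7] toolhead-dock 6.77 ft [ 0.8  0.2 -1.6] [-0.05 -0.02  0.  ]
head from tcp r 0.2 110
head from tcp y 0.6 60
head r-y -0.4 50
```

>>> {"fn": "arm_command", "kwargs": {"hand": [0.2, 0.2, 0.2, 0.2, 0.2], "dp": [[3, 0.4, 0], [6, 0.7, 0], [9, 1.1, 0], [12, 1.4, 0], [14, 1.7, 0]], "spin": [0, 0, 0, 0, 0]}}

```text
time_s: 25.9
ee_pos: [0.5821, -0.2714, 0.0287]
eef_rot: [-0.0, 0.994, 0.109, 0.0]
ft_force: [-0.6, 0.7, -0.5]
grip_width: 0.23
gripper_force: 4.0
```

>>> {"fn": "arm_command", "kwargs": {"hand": [0.2, 0.2], "dp": [[0, 0, 0], [2, 0.2, 0]], "spin": [0, 0]}}

```text
time_s: 26.1
ee_pos: [0.5838, -0.2712, 0.0286]
eef_rot: [-0.0, 0.994, 0.108, -0.0]
ft_force: [-1.7, -0.1, -0.3]
grip_width: 0.234
gripper_force: 4.0
```

```bash
python3 -c "
from h import *
rep('w19.png')"
```

```text
r 285 9 60 [226, 0, 120, 69, 6517] world [ 0.6934 -0.26  ] dock [54.1 -0.4]
y 267 143 54 [215, 90, 106, 107, 8905] world [ 0.6431 -0.2647] dock [ 3.5 -0.1]
tcp [ 0.584  -0.2712  0.0286] dock [-55.9  -0.7] toolhead-dock 6.76 ft [ 0.5  0.5 -1.5] [-0.1   0.17 -0.01]
head from tcp r 0.2 110
head from tcp y 0.6 59
head r-y -0.3 51
```

>>> {"fn": "arm_command", "kwargs": {"hand": [0.4, 0.4, 0.4, 0.4, 0.4], "dp": [[0, 0, 0], [0, 0, 0], [0, 0, -10], [0, 0, -30], [0, 0, -42]], "spin": [0, 0, 0, 0, 0]}}

```text
time_s: 26.65
ee_pos: [0.5843, -0.2715, 0.0728]
eef_rot: [0.0, 0.994, 0.108, 0.001]
ft_force: [0.4, -0.2, 0.4]
grip_width: 0.399
gripper_force: 0.0
```

>>> {"fn": "arm_command", "kwargs": {"hand": [0.4, 0.0, 0.0, 0.0, 0.0], "dp": [[-20, -2.4, 0], [-45, -5.4, 0], [-45, -5.4, 20], [-45, -5.4, 45], [-45, -5.4, 56]], "spin": [3.5, 7, 7, 7, 7]}}

```text
time_s: 27.15
ee_pos: [0.538, -0.2754, 0.0133]
eef_rot: [-0.0, 0.999, 0.048, -0.001]
ft_force: [-0.4, 0.3, 0.4]
grip_width: 0.1
gripper_force: 0.0
```

>>> {"fn": "arm_command", "kwargs": {"hand": [0, 0], "dp": [[0, 0, 0], [0, 0, 0]], "spin": [0, 0]}}

```text
time_s: 27.35
ee_pos: [0.5391, -0.2758, 0.0156]
eef_rot: [0.0, 0.999, 0.048, 0.0]
ft_force: [-0.0, -0.3, -0.2]
grip_width: 0.006
gripper_force: 0.0
```

```bash
python3 -c "
from h import *
rep('w20.png')"
```

```text
r attempt to get argmax of an empty sequence
y 249 20 67 [183, 0, 133, 88, 9426] world [ 0.6415 -0.2652] dock [ 1.8 -0.5]
tcp [ 0.5393 -0.2759  0.0159] dock [-100.9   -1. ] toolhead-dock -0.23 ft [-0.2  0.5  0.1] [0.01 0.18 0.04]
head from tcp y 0.3 103
```

>>> {"fn": "arm_command", "kwargs": {"hand": [0, 0, 0, 0, 0], "dp": [[4, 0, 0], [8, 0, 0], [12, 0, 0], [14, 0, 0], [15, 0, 0]], "spin": [0, 0, 0, 0, 0]}}

```text
time_s: 27.9
ee_pos: [0.5537, -0.2742, 0.0146]
eef_rot: [-0.0, 0.999, 0.048, -0.0]
ft_force: [-3.1, -0.1, 1.6]
grip_width: 0.009
gripper_force: 1.4
```

>>> {"fn": "arm_command", "kwargs": {"hand": [0, 0, 0, 0, 0], "dp": [[1, 0, 0], [2, 0, 0], [3, 0, 0], [4, 0, 0], [5, 0, 0]], "spin": [0, 0, 0, 0, 0]}}

```text
time_s: 28.4
ee_pos: [0.5587, -0.2738, 0.0146]
eef_rot: [0.0, 0.999, 0.048, -0.0]
ft_force: [-2.5, -0.2, -0.2]
grip_width: 0.004
gripper_force: 1.2
```

>>> {"fn": "arm_command", "kwargs": {"hand": [0, 0, 0], "dp": [[1, 0, 0], [2, 0, 0], [3, 0, 0]], "spin": [0, 0, 0]}}

```text
time_s: 28.7
ee_pos: [0.5617, -0.2735, 0.0147]
eef_rot: [0.0, 0.999, 0.048, 0.0]
ft_force: [-1.6, 0.4, 1.6]
grip_width: 0.005
gripper_force: 1.1
```

```bash
python3 -c "
from h import *
rep('w21.png')"
```

```text
r attempt to get argmax of an empty sequence
y 253 59 68 [188, 0, 129, 127, 13298] world [ 0.6519 -0.2652] dock [12.2 -1.5]
tcp [ 0.5618 -0.2735  0.0147] dock [-78.3  -0.8] toolhead-dock -0.24 ft [-2.1  0.2  0.8] [-0.07  0.34  0.01]
head from tcp y -0.5 90
```

>>> {"fn": "arm_command", "kwargs": {"hand": [0, 0], "dp": [[1, 0, 0], [2, 0, 0]], "spin": [0, 0]}}

```text
time_s: 28.95
ee_pos: [0.5637, -0.2733, 0.0147]
eef_rot: [0.0, 0.999, 0.048, 0.0]
ft_force: [-2.1, -1.1, 0.8]
grip_width: 0.005
gripper_force: 1.1
```

>>> {"fn": "arm_command", "kwargs": {"hand": [0, 0], "dp": [[1, 0, 0], [2, 0, 0]], "spin": [0, 0]}}

```text
time_s: 29.15
ee_pos: [0.5657, -0.2731, 0.0147]
eef_rot: [0.0, 0.999, 0.048, 0.0]
ft_force: [-2.3, 0.4, -0.0]
grip_width: 0.011
gripper_force: 1.1
```

>>> {"fn": "arm_command", "kwargs": {"hand": [0, 0], "dp": [[1, 0, 0], [2, 0, 0]], "spin": [0, 0]}}

```text
time_s: 29.35
ee_pos: [0.5677, -0.2729, 0.0147]
eef_rot: [0.0, 0.999, 0.048, 0.0]
ft_force: [-2.1, -0.2, 0.8]
grip_width: 0.008
gripper_force: 1.1
```

>>> {"fn": "arm_command", "kwargs": {"hand": [0, 0], "dp": [[1, 0, 0], [2, 0, 0]], "spin": [0, 0]}}

```text
time_s: 29.55
ee_pos: [0.5697, -0.2727, 0.0146]
eef_rot: [0.0, 0.999, 0.048, -0.0]
ft_force: [-1.8, 0.6, 0.3]
grip_width: 0.006
gripper_force: 1.0
```

>>> {"fn": "arm_command", "kwargs": {"hand": [0, 0], "dp": [[1, 0, 0], [2, 0, 0]], "spin": [0, 0]}}

```text
time_s: 29.75
ee_pos: [0.5716, -0.2725, 0.0146]
eef_rot: [0.0, 0.999, 0.048, -0.0]
ft_force: [-0.9, 0.1, 0.7]
grip_width: 0.009
gripper_force: 1.0
```

>>> {"fn": "arm_command", "kwargs": {"hand": [0, 0], "dp": [[1, 0, 0], [2, 0, 0]], "spin": [0, 0]}}

```text
time_s: 29.95
ee_pos: [0.5736, -0.2723, 0.0147]
eef_rot: [0.0, 0.999, 0.048, 0.0]
ft_force: [-2.1, 0.0, -0.1]
grip_width: 0.01
gripper_force: 1.0
```

>>> {"fn": "arm_command", "kwargs": {"hand": [0, 0], "dp": [[1, 0, 0], [2, 0, 0]], "spin": [0, 0]}}

```text
time_s: 30.15
ee_pos: [0.5756, -0.2721, 0.0147]
eef_rot: [0.0, 0.999, 0.048, -0.0]
ft_force: [-2.4, 0.2, 0.7]
grip_width: 0.008
gripper_force: 1.0
```

>>> {"fn": "arm_command", "kwargs": {"hand": [0, 0], "dp": [[1, 0, 0], [2, 0, 0]], "spin": [0, 0]}}

```text
time_s: 30.35
ee_pos: [0.5776, -0.2719, 0.0147]
eef_rot: [0.0, 0.999, 0.048, 0.0]
ft_force: [-2.2, -0.8, -0.6]
grip_width: 0.005
gripper_force: 1.0
```

>>> {"fn": "arm_command", "kwargs": {"hand": [0, 0], "dp": [[1, 0, 0], [2, 0, 0]], "spin": [0, 0]}}

```text
time_s: 30.55
ee_pos: [0.5796, -0.2717, 0.0146]
eef_rot: [-0.0, 0.999, 0.048, 0.0]
ft_force: [-1.9, 0.3, 0.9]
grip_width: 0.007
gripper_force: 1.0
```

>>> {"fn": "arm_command", "kwargs": {"hand": [0, 0], "dp": [[1, 0, 0], [2, 0, 0]], "spin": [0, 0]}}

```text
time_s: 30.75
ee_pos: [0.5816, -0.2716, 0.0147]
eef_rot: [-0.0, 0.999, 0.048, -0.0]
ft_force: [-2.3, 0.1, 0.0]
grip_width: 0.005
gripper_force: 1.0
```

```bash
python3 -c "
from h import *
rep('w22.png')"
```

```text
r attempt to get argmax of an empty sequence
y 253 59 68 [189, 0, 128, 127, 13311] world [ 0.6718 -0.2633] dock [32.2 -1.6]
tcp [ 0.5817 -0.2715  0.0146] dock [-58.3  -0.9] toolhead-dock -0.24 ft [-0.4 -0.5  0.4] [-0.07  0.28 -0.02]
head from tcp y -0.5 90
```

>>> {"fn": "arm_command", "kwargs": {"hand": [0, 0], "dp": [[1, 0, 0], [2, 0, 0]], "spin": [0, 0]}}

```text
time_s: 31.0
ee_pos: [0.5836, -0.2714, 0.0146]
eef_rot: [0.0, 0.999, 0.048, 0.0]
ft_force: [-2.5, 0.2, -0.1]
grip_width: -0.0
gripper_force: 0.9
```

>>> {"fn": "arm_command", "kwargs": {"hand": [0, 0], "dp": [[1, 0, 0], [2, 0, 0]], "spin": [0, 0]}}

```text
time_s: 31.2
ee_pos: [0.585, -0.2712, 0.0147]
eef_rot: [-0.0, 0.999, 0.048, -0.001]
ft_force: [-11.8, 0.3, 6.6]
grip_width: 0.001
gripper_force: 6.3
```

Stop met (11.8 N). I'll nudge it about 4–5 mm more.

>>> {"fn": "arm_command", "kwargs": {"hand": [0, 0, 0], "dp": [[0.7, 0, 0], [1.4, 0, 0], [2, 0, 0]], "spin": [0, 0, 0]}}

```text
time_s: 31.5
ee_pos: [0.5863, -0.2712, 0.0146]
eef_rot: [-0.0, 0.999, 0.048, -0.001]
ft_force: [-14.8, -0.2, 7.1]
grip_width: 0.007
gripper_force: 7.1
```

>>> {"fn": "arm_command", "kwargs": {"hand": [0, 0, 0, 0], "dp": [[0.7, 0, 0], [1.4, 0, 0], [2, 0, 0], [2.5, 0, 0]], "spin": [0, 0, 0, 0]}}

```text
time_s: 31.9
ee_pos: [0.5888, -0.271, 0.0146]
eef_rot: [-0.0, 0.999, 0.048, -0.001]
ft_force: [-13.7, 0.3, 6.3]
grip_width: 0.007
gripper_force: 7.1
```

```bash
python3 -c "
from h import *
rep('w23.png')"
```

```text
r attempt to get argmax of an empty sequence
y 252 59 68 [188, 0, 129, 128, 13375] world [ 0.6789 -0.2627] dock [39.3 -1.7]
tcp [ 0.5888 -0.2709  0.0147] dock [-51.1  -1. ] toolhead-dock -0.25 ft [-13.3  -0.3   7.1] [-0.16  2.54 -0.01]
head from tcp y -0.5 90
```

>>> {"fn": "arm_command", "kwargs": {"hand": [0, 0, 0, 0, 0], "dp": [[-2, 0, 0], [-10, 0, 0], [-30, 0, 0], [-40, 0, -20], [-40, 0, -60]], "spin": [0, 0, 0, 0, 0]}}

```text
time_s: 32.45
ee_pos: [0.5475, -0.2739, 0.0723]
eef_rot: [-0.001, 0.999, 0.047, -0.002]
ft_force: [-0.0, -0.2, -0.1]
grip_width: 0.005
gripper_force: 0.0
```

>>> {"fn": "arm_command", "kwargs": {"hand": [0, 0, 0, 0], "dp": [[0, 0, -45], [0, 0, -90], [0, 0, -130], [0, 0, -130]], "spin": [0, 0, 0, 0]}}

```text
time_s: 32.85
ee_pos: [0.5514, -0.2754, 0.2113]
eef_rot: [0.002, 0.999, 0.048, 0.004]
ft_force: [0.5, -0.1, -0.5]
grip_width: 0.005
gripper_force: 0.0
```

```bash
python3 -c "
from h import *
rep('w24.png')"
```

```text
r attempt to get argmax of an empty sequence
y 251 44 26 [227, 18, 48, 53, 1986] world [ 0.6785 -0.2626] dock [38.9 -1.6]
tcp [ 0.5508 -0.275   0.2077] dock [-89.4  -1.2] toolhead-dock -0.24 ft [-0.7  0.  -1.8] [-0.05  0.16 -0.02]
head from tcp y -0.2 128
```

>>> {"fn": "arm_command", "kwargs": {"hand": [0, 0, 0], "dp": [[0, 0, 0], [0, 0, 0], [0, 0, 0]], "spin": [0, 0, 0]}}

```text
time_s: 33.2
ee_pos: [0.5498, -0.2744, 0.2032]
eef_rot: [-0.001, 0.999, 0.048, -0.001]
ft_force: [0.3, 0.3, 0.0]
grip_width: 0.007
gripper_force: 0.0
```

```bash
python3 -c "
from plant import robot
print(robot.sign_off())"
```

```text
the job is handed in; nothing more can be done
None
```

I turned the carrier end for end, slid it nose first into the bay, pushed the stop back an estimated 4–5 mm (about 15 N at most measured), let go and handed the job in at 33 s. The body cup still stands upright; the nose cup is under the hood, so I couldn't see it at the end.

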